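# Transfer the sample row to the carrying rack in order

### The job

Move the four sample containers, one at a time, from the blue plastic rack into the empty stainless-steel carrying rack, keeping their order: each rack has a handle at one end, and the container nearest the handle of the blue rack goes in the compartment nearest the handle of the steel rack, the second in the second, and so on down the row. Set each down standing upright on the floor of its compartment, do not drop it, and do not shift the pipette, marker, timer and tip box that lie about the racks.

Things in the scene. Friction and masses are not known exactly. Their poses are not given: they have to be found in the camera images.
- vial_mid (a point): Slim straight clear-glass sample vial, 28 mm diameter, 95 mm tall, with a black screw cap (24 mm diameter, top 15 mm) that has a white septum in its middle; about 55 g. Point: on its vertical axis, half-way up; own z axis up. It stands upright and loose in some compartment of rack_a at the start.
- universal_mid (a point): Clear plastic universal container with a paper band, body 28 mm diameter up to 68 mm, overhanging white screw cap 32 mm diameter from there to the top at 84 mm; about 45 g. Point: on its vertical axis, half-way up; own z axis up. It stands upright and loose in some compartment of rack_a at the start.
- dropper_mid (a point): Amber glass dropper bottle, body 32 mm diameter up to 60 mm, tapering to a black collar 20 mm diameter (66 to 78 mm) and a small rubber teat 13 mm diameter to the top at 92 mm; about 65 g. Point: on its vertical axis, half-way up; own z axis up. It stands upright and loose in some compartment of rack_a at the start.
- flask_mid (a point): Opaque white plastic bottle with a paper band, body 34 mm diameter up to 60 mm, tapering to a white screw cap 23 mm diameter from 68 mm to the top at 84 mm; about 50 g. Point: on its vertical axis, half-way up; own z axis up. It stands upright and loose in some compartment of rack_a at the start.
- rack_a: Blue plastic rack, holding the containers at the start; its handle is a flat round-ended tab with a finger slot, reaching 43 mm beyond one end. Fixed. Body 215 (x) x 56 (y) mm, 24 high, floor 3 thick. Four compartments 50 x 50 inside, 3 mm walls, in a row along own x, centres at x = +79.5 (place one, by the handle), +26.5, -26.5, -79.5, y = 0. Origin: centre of the body's underside; +x to the handle end, z up.
- rack_b: Stainless-steel carrying rack, empty at the start, the target; its handle is a D-shaped bar with a black rubber grip, reaching 44 mm beyond one end. Fixed. Body 215 (x) x 56 (y) mm, 24 high, floor 3 thick. Four compartments 50 x 50 inside, 3 mm walls, in a row along own x, centres at x = +79.5 (place one, by the handle), +26.5, -26.5, -79.5, y = 0. Origin: centre of the body's underside; +x to the handle end, z up.
- timer: White bench timer lying flat, 66 x 56 x 18 mm, between the racks. Origin: centre of its underside. A bystander.
- tip_box: Open pipette tip box full of yellow tips, 122 (x) x 82 (y) x 62 mm, at the back between the racks. Origin: centre of its underside. A bystander.
- pipette: Grey and black pipette lying along its own x axis, 250 mm long, 35 mm wide, 25 mm high, beside rack_a about 78 mm from the middle line of its row. Origin: middle of its length, on the bench. A bystander.
- marker: White marker pen with a black cap lying along its own x axis, 131 mm long, 18 mm high, beside rack_b about 75 mm from the middle line of its row. Origin: middle of its length, on the bench. A bystander.
Not all that is in view belongs to the job. Leave any purple look-alike of the part that bears vial_mid alone.

How it is judged:
By the outcome, as a careful person would: the job done as asked, in the order asked, and still so for the second after the job is handed in, with the robot touching nothing.
It also fails if it takes over 120 s, if anything falls off the work surface, if the arm or the gripper's body presses on something with over 40 N, if the wrist force passes 120 N, or if a joint passes its speed limit or range.

### The arm

A 6-joint arm with a two-finger parallel gripper is mounted at the origin on the work surface. World frame = base frame: x ahead of the robot, y to its left, z up, the work surface at z = 0. Lengths are in mm, angles in rad, forces in N, time in s.
With the tool pointing down it reaches from about 250 to 725 mm from the base axis. Payload 4 kg.
Tool frame: the origin (TCP) lies at the very end of the fingers, on their centre line; the grasp point (between the pads) lies 19 mm behind it; z points along the fingers, y is the line along which they close (so a half turn about z gives the same grasp; the last joint's range is limited). The gripper opens to 85 mm and grips with 20 to 120 N. Pads are 22 mm wide; open, the fingers measure 114 mm over their backs; the gripper's body (76 mm by 85 mm) begins 54 mm behind the grasp point. The pads swing forward as they close: fully open they stand 13 mm farther back than shut.
Start: joints at [1.24, 0.241, 0.005, 1.335, 0, 1.571], TCP at [162.398, 472.891, 231.306] pointing down, gripper open.
Joint ranges: [-2.72, 2.72], [-1.05, 1.87], [-1.09, 1.28], [-1.99, 2.15], [-1.42, 1.44], [-3.14, 3.14]. Speed limits (rad/s): [2.79, 2.79, 3.14, 3.14, 3.14, 3.14].

### API

Orientations are given as a unit quaternion [w, x, y, z].
In Python, from workcell import robot, capture, ticket gives the robot as it stands.
- The arm moves only by the tool drive_tool, never from a script. Its argument "deltas" is one flat list of numbers, 7 for each row, row after row: the shift along the world's x, y, z in m, then the turn, a rotation vector about the world's x, y, z in rad, then the finger opening in m, from 0 to 0.0854. A call has 1 to 5 rows; each row shifts and turns the commanded pose from where the row before left it; what a row does not reach is not made up. A row lasts 1/10 s, in which the tool goes at most 50 mm and 8.59 degrees, less where a joint would pass 70% of its speed; a pose out of reach is approached as far as the arm can. A call with a gripper value outside its range is refused whole. The fingers move at their own pace and stop on an object; "squeeze" is the grip in N (left out, the last holds). Time passes only in rows, so rows that do not move let the fingers close. It gives the time, the measured TCP pose, the force, the opening and the grip force at its end, in the units of the state.
- robot.get_state(): the state, without advancing time (a new reading comes with each control period).
- capture(name): name is "scene" or "top"; returns a dict with "img" (400x640x3 uint8, red, green, blue), "fx", "fy", "cx", "cy" (pixels), "rvec" (rotation vector, rad) and "tvec" (3), from world to camera coordinates, as OpenCV has them. Camera axes: x right, y down, z forward; pixel columns grow to the right and rows downward; lengths in mm; the calibration is good to about 2 mm. A picture is of the moment at which its call begins. There is no depth.
- ticket.hand_in(): hands the job in; it is judged then, once.
The state is a dict: "time_s": time; "joint_pos": joint angles; "joint_velocities": joint speeds; "effort": joint torques, N m; "eef_pos": TCP position; "orientation": TCP orientation; "ft_force": force on the tool from outside, world axes, zero at the start; "ft_torque": the same for the moment, N m; "gripper_width": finger opening in mm; "grip_force": force on a finger pad.
Only numpy, scipy, OpenCV 4.12 (cv2) and the standard library are available. Lean on these libraries where they do the work, as an engineer would, in place of code of your own. Each camera call takes 0.05 s, during which the arm holds its last target. There are 200 camera calls.

## Working session

There is one attempt and no reset: what is moved stays moved. The work goes in short steps, Python scripts to look and compute and a tool call to move; the robot and the scene stay as the last step left them, time stands still between calls to the robot, and variables do not carry over. Pictures are saved under pics/ and viewed, at most 14 in all, crops included, and the job is handed in when it is done.

Besides the shell and the picture viewer there is one more tool, called after ">>>" in YAML: its name, and indented under it one key for each argument. drive_tool: Moves the arm, as the interface text tells. Its arguments: {"type":"object","properties":{"deltas":{"type":"array"},"squeeze":{"type":"number"}},"required":["deltas"]}

```bash
mkdir -p pics; ls; cat > h.py <<'E'
import numpy as np, cv2
from workcell import robot, capture, ticket
def snap(n,f=None):
    c=capture(n)
    if f: cv2.imwrite('pics/'+f,c['img'][:,:,::-1])
    c['R']=cv2.Rodrigues(np.array(c['rvec'],float))[0]; c['t']=np.array(c['tvec'],float).ravel()
    return c
def ray(c,u,v,z):
    d=c['R'].T@np.array([(u-c['cx'])/c['fx'],(v-c['cy'])/c['fy'],1]); o=-c['R'].T@c['t']
    return o+d*(z-o[2])/d[2]
def proj(c,p):
    q=c['R']@np.array(p,float)+c['t']; return np.array([c['fx']*q[0]/q[2]+c['cx'],c['fy']*q[1]/q[2]+c['cy']])
E
python3 - <<'E'
from h import *
for n in('scene','top'):
    c=snap(n,n+'0.png'); np.savez(n+'0.npz',**{k:c[k] for k in c}); print(n,-c['R'].T@c['t'],c['fx'])
s=robot.get_state(); print(s)
E
```

```text
pics
scene [1235.20469399 -232.13769197  560.07753042] 399.54914580553515
top [396.75727944 -56.60698393 919.29158902] 390.83852004792124
{'time_s': 0.1, 'joint_pos': array([ 1.24002780e+00,  2.41318807e-01,  3.88613128e-03,  1.33520368e+00,
       -1.09214168e-05,  1.57079441e+00]), 'joint_velocities': array([-0.00169956, -0.00263064,  0.00338005,  0.00054282,  0.00127755,
       -0.0014183 ]), 'effort': array([-7.54516441e-04, -3.73138368e+01,  2.53009397e+01,  1.08430570e-02,
       -6.61251943e-05,  1.35065864e-05]), 'eef_pos': array([162.20829396, 472.37171801, 230.52175781]), 'orientation': array([-1.46077854e-04,  1.64630343e-01,  9.86354908e-01, -9.08359544e-04]), 'ft_force': array([ 0.17958971, -0.56617536, -0.05628659]), 'ft_torque': array([-0.05393185,  0.00076288,  0.05122504]), 'grip_force': 0.0, 'gripper_width': 85.355505261139}
```

View pics/scene0.png

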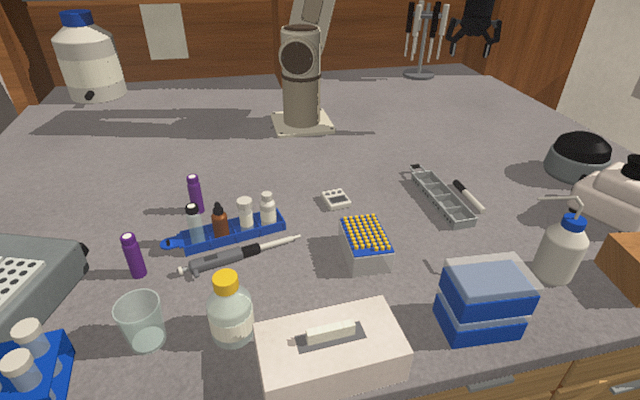

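View pics/top0.png

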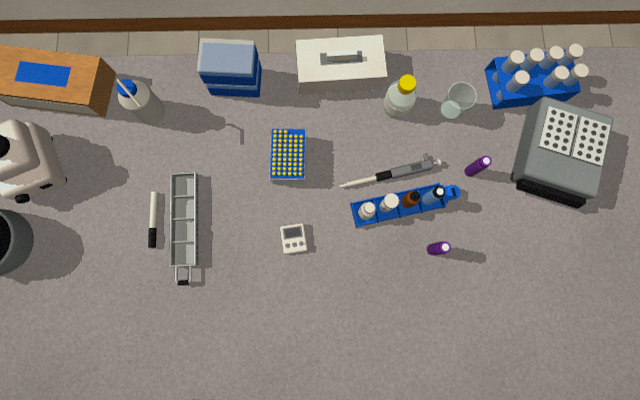

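The scene view shows the blue rack at about (225,233), with its handle at the left (170,243). From the handle the row is clear vial (193,220), amber dropper (219,220), universal (245,212), white bottle (267,208). The steel rack is at (440,197), with its handle at the back (415,168), towards the robot.

Possible confusions:
- **For the vial:** the purple vials at scene (195,190) and (133,255), top (478,166) and (438,248).
- **For the rack:** another blue rack with white-capped tubes, top (535,75).

I choose the clear vial in the blue rack, top (438,192).

```bash
python3 - <<'E'
from h import *
def ld(n): 
    z=np.load(n+'0.npz'); return {k:z[k] for k in z}
t=ld('top'); s=ld('scene')
hsv=cv2.cvtColor(t['img'],cv2.COLOR_RGB2HSV)
m=cv2.inRange(hsv,(100,120,40),(125,255,255)); m[:175]=0; m[235:]=0; m[:,:340]=0; m[:,470:]=0
pts=np.argwhere(m)[:,::-1].astype(float)
w=np.array([ray(t,u,v,24)[:2] for u,v in pts]).astype(np.float32)
r=cv2.minAreaRect(w); print('blue rect incl tab',r,cv2.boxPoints(r).tolist())
img=t['img']
a=cv2.resize(img[170:240,340:475],None,fx=5,fy=5,interpolation=cv2.INTER_CUBIC)
b=cv2.resize(img[165:290,140:210],None,fx=4,fy=4,interpolation=cv2.INTER_CUBIC)
c=cv2.resize(s['img'][165:260,150:310],None,fx=5,fy=5,interpolation=cv2.INTER_CUBIC)
for n,i in(('a',a),('b',b),('c',c)): cv2.imwrite(f'pics/crop_{n}.png',i[:,:,::-1]); print(i.shape)
E
```

```text
blue rect incl tab ((546.8264770507812, -274.1244201660156), (59.197914123535156, 258.7608337402344), 11.238641738891602) [[492.57940673828125, -152.9937286376953], [543.0108032226562, -406.79254150390625], [601.0735473632812, -395.255126953125], [550.6421508789062, -141.456298828125]]
(350, 675, 3)
(500, 280, 3)
(475, 800, 3)
```

View pics/crop_a.png

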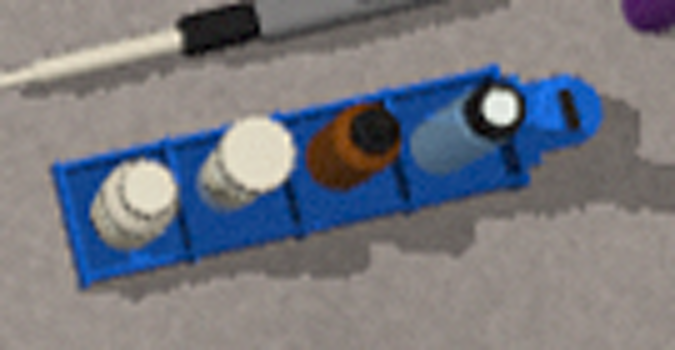

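View pics/crop_b.png

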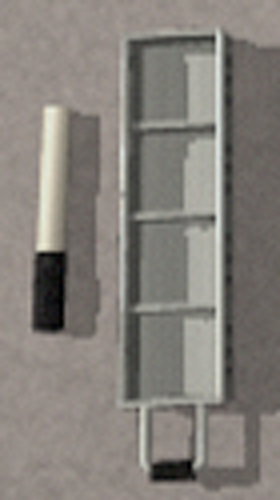

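View pics/crop_c.png

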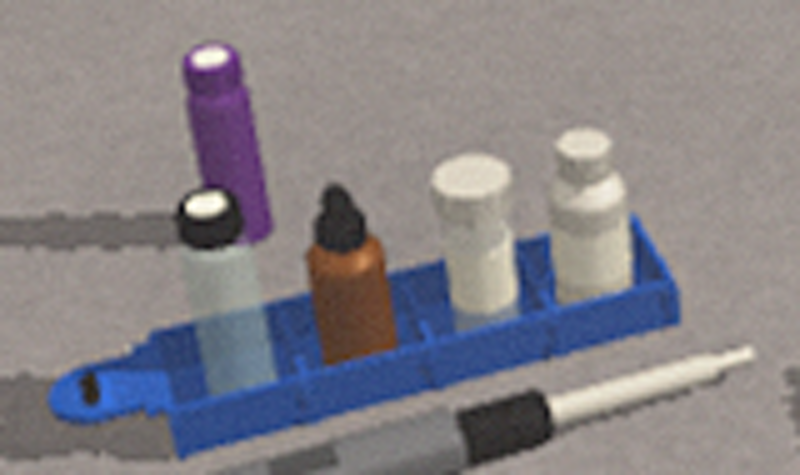

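Crop a (top view) shows these cap centres: vial with white septum (497,106), dropper collar (374,130), universal (258,154), flask (150,184). Rack corners are (53,168), (490,70), (525,182) and (82,285), with the tab at the right. Crop b shows the steel rim from about (121,34) to (224,404), with the handle below. Crop c confirms that the vial with the black cap is clear and stands next to the tab, with the purple one behind it.

```bash
python3 - <<'E'
from h import *
def ld(n): 
    z=np.load(n+'0.npz'); return {k:z[k] for k in z}
t=ld('top'); s=ld('scene')
A=lambda x,y:(340+(x+.5)/5-.5,170+(y+.5)/5-.5)
B=lambda x,y:(140+(x+.5)/4-.5,165+(y+.5)/4-.5)
C=lambda x,y:(150+(x+.5)/5-.5,165+(y+.5)/5-.5)
print('a corners');
ca=np.array([ray(t,*A(*p),24)[:2] for p in[(53,168),(490,70),(525,182),(82,285)]]); print(ca.round(1),ca.mean(0))
d=(ca[1]+ca[2]-ca[0]-ca[3]); d/=np.linalg.norm(d); print('dir a',d,np.degrees(np.arctan2(d[1],d[0])),'len',np.linalg.norm(ca[1]-ca[0]),np.linalg.norm(ca[2]-ca[1]))
o=ca.mean(0)
for i,x in enumerate((79.5,26.5,-26.5,-79.5)): print('comp a',i+1,(o+d*x).round(1))
for n,pt,zt,pc,zc in(('vial',(497,106),98,(209,203),98),('drop',(373,131),81,(340,222),81),('univ',(258,154),87,(471,177),87),('flask',(150,184),87,(583,145),87)):
    print(n,ray(t,*A(*pt),zt)[:2].round(1),ray(s,*C(*pc),zc)[:2].round(1))
# scene check of rack a corners
print('a scene', [ray(s,*C(*p),24)[:2].round(1).tolist() for p in[(679,288),(178,410),(637,217)]])
# steel rack: rim clicks
cb=np.array([ray(t,*B(*p),24)[:2] for p in[(123,35),(221,31),(221,403),(120,406)]]); print(cb.round(1),cb.mean(0),np.linalg.norm(cb[1]-cb[0]),np.linalg.norm(cb[2]-cb[1]))
d=(cb[2]+cb[3]-cb[0]-cb[1]); d/=np.linalg.norm(d); print('dir b',np.degrees(np.arctan2(d[1],d[0])))
print('grip bar',ray(t,*B(172,470),15)[:2])
c=s['img'][155:235,395:495]; im=cv2.resize(c,None,fx=7,fy=7,interpolation=cv2.INTER_CUBIC); cv2.imwrite('pics/crop_d.png',im[:,:,::-1])
E
```

```text
a corners
[[ 548.  -142.3]
 [ 589.5 -350.6]
 [ 535.7 -362.6]
 [ 493.1 -153.4]] [ 541.58238702 -252.2213781 ]
dir a [ 0.19764533 -0.9802736 ] -78.60070199936811 len 212.33542472461914 55.16559643444437
comp a 1 [ 557.3 -330.2]
comp a 2 [ 546.8 -278.2]
comp a 3 [ 536.3 -226.2]
comp a 4 [ 525.9 -174.3]
vial [ 557.7 -328. ] [ 556.1 -327.4]
drop [ 551.2 -278. ] [ 555.6 -279.2]
univ [ 541.2 -225.6] [ 543.3 -225.5]
flask [ 529.3 -178. ] [ 529.4 -177.7]
a scene [[554.5, -142.9], [590.4, -350.1], [498.8, -153.4]]
[[629.7 276.2]
 [630.7 219.2]
 [415.4 213. ]
 [415.4 269.3]] [522.81426668 244.41133669] 56.974744023342424 215.3900430221396
dir b -178.24066009936988
grip bar [379.17326194 242.01966229]
```

View pics/crop_d.png

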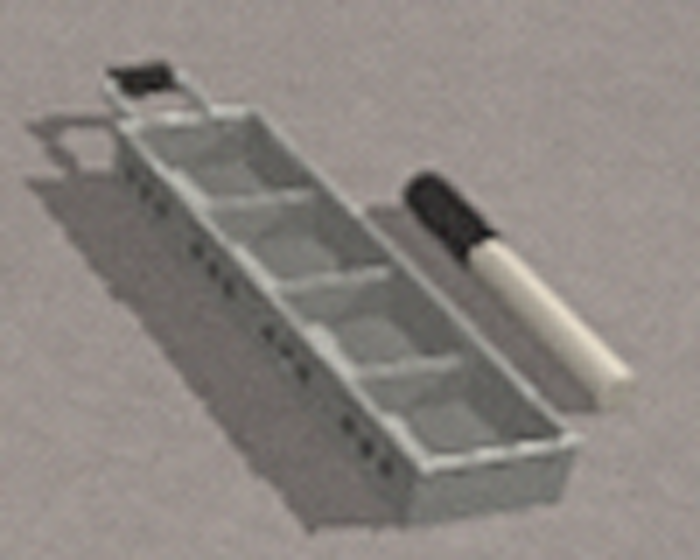

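Crop d shows the steel rim corners at near right (580,440), near left (425,470), far left (120,125) and far right (258,108). The handle is at the far end.

```bash
python3 - <<'E'
from h import *
z=np.load('scene0.npz'); s={k:z[k] for k in z}
D=lambda x,y:(395+(x+.5)/7-.5,155+(y+.5)/7-.5)
cb=np.array([ray(s,*D(*p),24)[:2] for p in[(580,440),(423,470),(120,122),(258,108)]]); m1=cb.mean(0); print(cb.round(1),m1)
o=(m1+[522.8,244.4])/2; a=np.radians(-178.24); d=np.array([np.cos(a),np.sin(a)])
for i,x in enumerate((79.5,26.5,-26.5,-79.5)): print('comp b',i+1,(o+d*x).round(1))
st=robot.get_state(); print(st['eef_pos'])
from scipy.spatial.transform import Rotation as R
q=st['orientation'];Rm=R.from_quat(np.r_[q[1:],q[0]]).as_matrix(); print('yaw of tool y',np.degrees(np.arctan2(Rm[1,1],Rm[0,1])))
E
```

```text
[[627.1 276.9]
 [630.6 219.9]
 [413.1 214.4]
 [414.2 270.2]] [521.25177805 245.34942589]
comp b 1 [442.6 242.4]
comp b 2 [495.5 244.1]
comp b 3 [548.5 245.7]
comp b 4 [601.5 247.3]
[162.20829396 472.37171801 230.52175781]
yaw of tool y 71.0484692496592
```

>>> drive_tool:
  deltas: [0.0197,-0.04,-0.004,0,0,-0.052,0.07,0.0197,-0.04,-0.004,0,0,-0.052,0.07,0.0197,-0.04,-0.004,0,0,-0.052,0.07,0.0197,-0.04,-0.004,0,0,-0.052,0.07,0.0197,-0.04,-0.004,0,0,-0.052,0.07]
  squeeze: 40

```text
time_s: 0.6
eef_pos: [261.0, 271.1, 210.8]
orientation: [-0.0, 0.292, 0.957, -0.0]
ft_force: [0.7, 0.4, -0.7]
gripper_width: 70.0
grip_force: 0.0
```

>>> drive_tool:
  deltas: [0.0197,-0.04,-0.004,0,0,-0.052,0.07,0.0197,-0.04,-0.004,0,0,-0.052,0.07,0.0197,-0.04,-0.004,0,0,-0.052,0.07,0.0197,-0.04,-0.004,0,0,-0.052,0.07,0.0197,-0.04,-0.004,0,0,-0.052,0.07]

```text
time_s: 1.1
eef_pos: [359.6, 71.1, 191.1]
orientation: [0.0, 0.414, 0.91, 0.0]
ft_force: [2.3, -0.1, 0.1]
gripper_width: 70.0
grip_force: 0.0
```

>>> drive_tool:
  deltas: [0.0197,-0.04,-0.004,0,0,-0.052,0.07,0.0197,-0.04,-0.004,0,0,-0.052,0.07,0.0197,-0.04,-0.004,0,0,-0.052,0.07,0.0197,-0.04,-0.004,0,0,-0.052,0.07,0.0197,-0.04,-0.004,0,0,-0.052,0.07]

```text
time_s: 1.6
eef_pos: [458.1, -129.0, 170.8]
orientation: [-0.0, 0.528, 0.849, 0.0]
ft_force: [1.5, 0.2, 0.9]
gripper_width: 69.9
grip_force: 0.0
```

>>> drive_tool:
  deltas: [0.0197,-0.04,-0.004,0,0,-0.052,0.07,0.0197,-0.04,-0.004,0,0,-0.052,0.07,0.0197,-0.04,-0.004,0,0,-0.052,0.07,0.0197,-0.04,-0.004,0,0,-0.052,0.07,0.0197,-0.04,-0.004,0,0,-0.052,0.07]

```text
time_s: 2.1
eef_pos: [556.6, -328.7, 150.4]
orientation: [-0.001, 0.634, 0.773, -0.0]
ft_force: [0.6, -1.2, -0.1]
gripper_width: 70.0
grip_force: 0.0
```

>>> drive_tool:
  deltas: [0,0,-0.03,0,0,0,0.07,0,0,-0.03,0,0,0,0.07,0,0,-0.03,0,0,0,0.07,0,0,-0.02,0,0,0,0.07,0,0,-0.004,0,0,0,0.07]

```text
time_s: 2.6
eef_pos: [553.7, -325.6, 33.1]
orientation: [-0.004, 0.633, 0.774, -0.001]
ft_force: [-0.3, 0.1, 0.2]
gripper_width: 70.0
grip_force: 0.0
```

```bash
python3 - <<'E'
from h import *
s=snap('scene'); t=snap('top')
a=cv2.resize(s['img'][130:260,140:310],None,fx=4,fy=4,interpolation=cv2.INTER_CUBIC)
b=cv2.resize(t['img'][140:240,340:500],(680,425),interpolation=cv2.INTER_CUBIC)[:80]
cv2.imwrite('pics/g1.png',a[:,:,::-1])
E
```

```text
(no output)
```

View pics/g1.png

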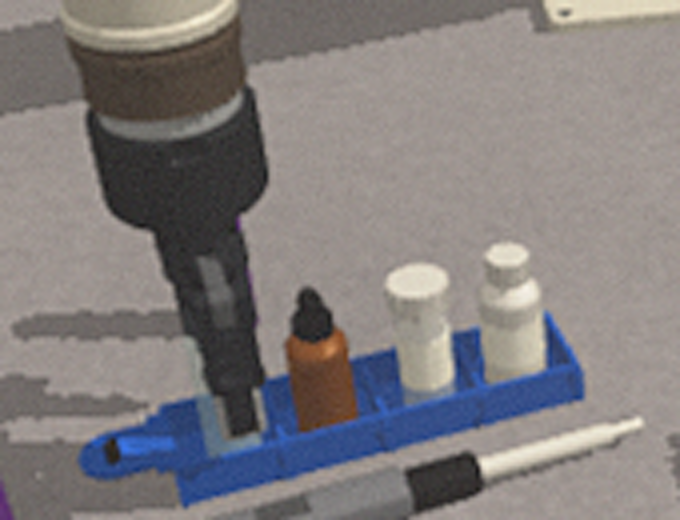

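The open near finger (240,410) stands in front of the vial (235,400). Its tip is just above the rack's front wall and the dropper is clear of it. I'll close.

>>> drive_tool:
  deltas: [0,0,0.002,0,0,0,0.07,0,0,0,0,0,0,0.02,0,0,0,0,0,0,0.02,0,0,0,0,0,0,0.02,0,0,0,0,0,0,0.02]
  squeeze: 35

```text
time_s: 3.2
eef_pos: [557.0, -327.5, 40.5]
orientation: [0.001, 0.633, 0.774, 0.0]
ft_force: [0.2, 0.4, 4.5]
gripper_width: 27.0
grip_force: 34.8
```

>>> drive_tool:
  deltas: [0,0,0,0,0,0,0.02,0,0,0,0,0,0,0.02,0,0,0.002,0,0,0,0.02,0,0,0.004,0,0,0,0.02,0,0,0.01,0,0,0,0.02]

```text
time_s: 3.7
eef_pos: [555.2, -326.4, 54.1]
orientation: [-0.002, 0.633, 0.774, -0.0]
ft_force: [0.0, 0.7, -0.9]
gripper_width: 27.2
grip_force: 34.4
```

>>> drive_tool:
  deltas: [0,0,0.02,0,0,0,0.02,0,0,0.03,0,0,0,0.02,0,0,0.03,0,0,0,0.02,0,0,0.03,0,0,0,0.02,0,0,0,0,0,0,0.02]

```text
time_s: 4.2
eef_pos: [559.1, -328.7, 171.5]
orientation: [0.005, 0.633, 0.774, 0.001]
ft_force: [-0.2, 0.1, 0.0]
gripper_width: 26.8
grip_force: 34.5
```

>>> drive_tool:
  deltas: [-0.0076,0.038,0,0,0,0.0934,0.02,-0.0076,0.038,0,0,0,0.0934,0.02,-0.0076,0.038,0,0,0,0.0934,0.02,-0.0076,0.038,0,0,0,0.0934,0.02,-0.0076,0.038,0,0,0,0.0934,0.02]

```text
time_s: 4.7
eef_pos: [517.4, -135.6, 164.7]
orientation: [-0.001, 0.435, 0.9, -0.0]
ft_force: [0.2, 0.6, -1.5]
gripper_width: 27.1
grip_force: 34.5
```

>>> drive_tool:
  deltas: [-0.0076,0.038,0,0,0,0.0934,0.02,-0.0076,0.038,0,0,0,0.0934,0.02,-0.0076,0.038,0,0,0,0.0934,0.02,-0.0076,0.038,0,0,0,0.0934,0.02,-0.0076,0.038,0,0,0,0.0934,0.02]

```text
time_s: 5.2
eef_pos: [479.4, 54.3, 164.9]
orientation: [-0.0, 0.215, 0.977, -0.0]
ft_force: [1.0, 0.4, -0.9]
gripper_width: 26.9
grip_force: 34.5
```

>>> drive_tool:
  deltas: [-0.0076,0.038,0,0,0,0.0934,0.02,-0.0076,0.038,0,0,0,0.0934,0.02,-0.0076,0.038,0,0,0,0.0934,0.02,-0.0076,0.038,0,0,0,0.0934,0.02,-0.0076,0.038,0,0,0,0.0934,0.02]

```text
time_s: 5.7
eef_pos: [441.5, 244.2, 164.9]
orientation: [-0.0, -0.017, 1.0, -0.0]
ft_force: [1.1, -0.4, -0.4]
gripper_width: 27.0
grip_force: 34.5
```

>>> drive_tool:
  deltas: [0,0,0,0,0,0,0.02,0,0,-0.03,0,0,0,0.02,0,0,-0.03,0,0,0,0.02,0,0,-0.02,0,0,0,0.02,0,0,0,0,0,0,0.02]

```text
time_s: 6.2
eef_pos: [439.6, 240.8, 82.0]
orientation: [-0.003, -0.015, 1.0, -0.002]
ft_force: [0.3, -0.3, -1.4]
gripper_width: 26.8
grip_force: 34.6
```

```bash
python3 - <<'E'
from h import *
s=snap('scene'); t=snap('top')
a=cv2.resize(s['img'][110:240,380:500],(480,520),interpolation=cv2.INTER_CUBIC)
b=cv2.resize(t['img'][160:290,130:210],(320,520),interpolation=cv2.INTER_CUBIC)
cv2.imwrite('pics/p1.png',np.hstack([a,b])[:,:,::-1])
E
```

```text
(no output)
```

View pics/p1.png

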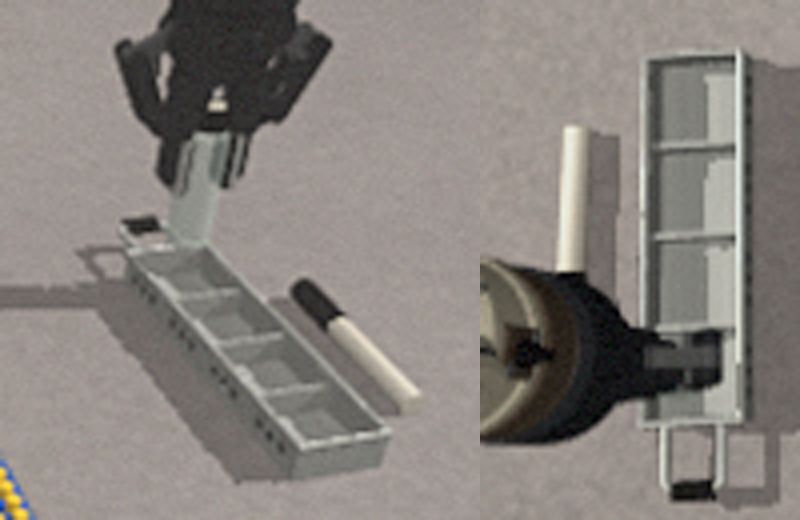

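The vial hangs upright between the pads over compartment one, next to the handle (scene crop, base at (190,240)). The marker is clear. I'll lower it.

>>> drive_tool:
  deltas: [0,0,-0.02,0,0,0,0.02,0,0,-0.015,0,0,0,0.02,0,0,-0.006,0,0,0,0.02,0,0,-0.003,0,0,0,0.02,0,0,0,0,0,0,0.02]

```text
time_s: 6.8
eef_pos: [443.0, 243.1, 42.1]
orientation: [0.001, -0.015, 1.0, 0.0]
ft_force: [-0.4, -0.1, -0.8]
gripper_width: 27.1
grip_force: 34.7
```

>>> drive_tool:
  deltas: [0,0,-0.001,0,0,0,0.02,0,0,-0.001,0,0,0,0.02,0,0,0,0,0,0,0.02]

```text
time_s: 7.1
eef_pos: [443.2, 243.3, 40.5]
orientation: [0.001, -0.015, 1.0, 0.0]
ft_force: [-0.5, -0.2, 4.2]
gripper_width: 27.3
grip_force: 35.1
```

>>> drive_tool:
  deltas: [0,0,0,0,0,0,0.032,0,0,0,0,0,0,0.042,0,0,0,0,0,0,0.06,0,0,0,0,0,0,0.06,0,0,0.01,0,0,0,0.06]

```text
time_s: 7.6
eef_pos: [441.2, 242.2, 48.3]
orientation: [-0.001, -0.015, 1.0, -0.001]
ft_force: [0.1, 0.2, 0.2]
gripper_width: 59.9
grip_force: 0.0
```

>>> drive_tool:
  deltas: [0,0,0.02,0,0,0,0.06,0,0,0.025,0,0,0,0.06,0,0,0.03,0,0,0,0.06,0,0,0.03,0,0,0,0.06,0,0,0,0,0,0,0.06]

```text
time_s: 8.1
eef_pos: [445.3, 244.5, 159.5]
orientation: [0.004, -0.015, 1.0, 0.002]
ft_force: [0.8, -0.5, 0.3]
gripper_width: 60.0
grip_force: 0.0
```

>>> drive_tool:
  deltas: [0.0074,-0.0348,0,0,0,-0.0934,0.07,0.0074,-0.0348,0,0,0,-0.0934,0.07,0.0074,-0.0348,0,0,0,-0.0934,0.07,0.0074,-0.0348,0,0,0,-0.0934,0.07,0.0074,-0.0348,0,0,0,-0.0934,0.07]

```text
time_s: 8.6
eef_pos: [479.2, 67.5, 154.2]
orientation: [-0.0, 0.218, 0.976, -0.0]
ft_force: [1.4, 0.6, -0.4]
gripper_width: 70.0
grip_force: 0.0
```

>>> drive_tool:
  deltas: [0.0074,-0.0348,0,0,0,-0.0934,0.07,0.0074,-0.0348,0,0,0,-0.0934,0.07,0.0074,-0.0348,0,0,0,-0.0934,0.07,0.0074,-0.0348,0,0,0,-0.0934,0.07,0.0074,-0.0348,0,0,0,-0.0934,0.07]

```text
time_s: 9.1
eef_pos: [516.2, -106.5, 154.1]
orientation: [-0.0, 0.438, 0.899, -0.0]
ft_force: [-0.1, -0.3, 0.7]
gripper_width: 70.1
grip_force: 0.0
```

>>> drive_tool:
  deltas: [0.0074,-0.0348,0,0,0,-0.0934,0.07,0.0074,-0.0348,0,0,0,-0.0934,0.07,0.0074,-0.0348,0,0,0,-0.0934,0.07,0.0074,-0.0348,0,0,0,-0.0934,0.07,0.0074,-0.0348,0,0,0,-0.0934,0.07]

```text
time_s: 9.6
eef_pos: [553.2, -280.4, 153.9]
orientation: [-0.0, 0.635, 0.773, -0.0]
ft_force: [0.6, 0.9, 0.3]
gripper_width: 69.9
grip_force: 0.0
```

```bash
python3 - <<'E'
from h import *
print(robot.get_state()['eef_pos'])
s=snap('scene')
a=cv2.resize(s['img'][120:260,140:310],(480,395),interpolation=cv2.INTER_CUBIC)
b=cv2.resize(s['img'][125:235,390:480],(320,395),interpolation=cv2.INTER_CUBIC)
cv2.imwrite('pics/p2.png',np.hstack([a,b])[:,:,::-1])
E
```

```text
[ 553.1645717  -280.42305441  153.91258374]
```

View pics/p2.png

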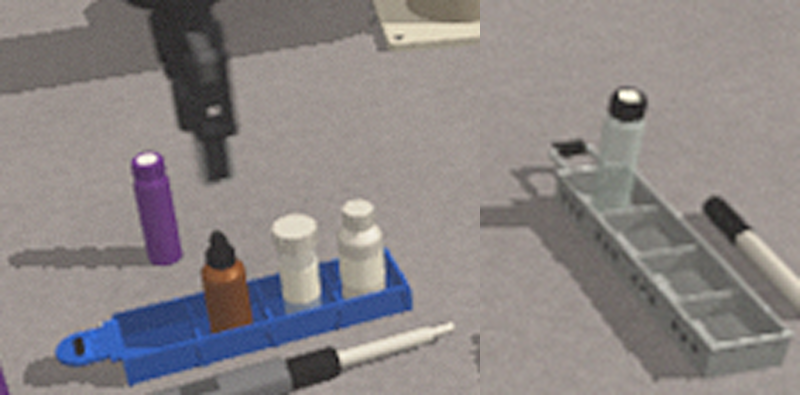

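The vial stands upright in compartment one of the steel rack (scene crop (620,150)). The gripper is over the dropper at (222,290). I'll go down and close.

>>> drive_tool:
  deltas: [0,0,-0.035,0,0,0,0.07,0,0,-0.035,0,0,0,0.07,0,0,-0.03,0,0,0,0.07,0,0,-0.016,0,0,0,0.07,0,0,-0.006,0,0,0,0.07]

```text
time_s: 10.15
eef_pos: [551.2, -277.9, 29.3]
orientation: [-0.003, 0.633, 0.774, -0.001]
ft_force: [-0.4, -0.2, -0.7]
gripper_width: 70.3
grip_force: 0.0
```

>>> drive_tool:
  deltas: [0,0,-0.002,0,0,0,0.07,0,0,0,0,0,0,0.025,0,0,0,0,0,0,0.025,0,0,0,0,0,0,0.025,0,0,0,0,0,0,0.025]

```text
time_s: 10.65
eef_pos: [554.3, -279.6, 31.8]
orientation: [0.001, 0.633, 0.774, 0.0]
ft_force: [0.1, -0.2, 3.8]
gripper_width: 30.9
grip_force: 34.8
```

>>> drive_tool:
  deltas: [0,0,0,0,0,0,0.025,0,0,0,0,0,0,0.025,0,0,0.002,0,0,0,0.025,0,0,0.004,0,0,0,0.025,0,0,0.01,0,0,0,0.025]

```text
time_s: 11.15
eef_pos: [552.2, -278.5, 45.3]
orientation: [-0.002, 0.633, 0.774, -0.0]
ft_force: [-0.4, -0.4, -0.2]
gripper_width: 31.0
grip_force: 34.7
```

>>> drive_tool:
  deltas: [0,0,0.02,0,0,0,0.025,0,0,0.03,0,0,0,0.025,0,0,0.03,0,0,0,0.025,0,0,0.03,0,0,0,0.025,0,0,0,0,0,0,0.025]

```text
time_s: 11.65
eef_pos: [556.2, -280.6, 162.3]
orientation: [0.005, 0.633, 0.774, 0.001]
ft_force: [0.1, -0.2, -0.7]
gripper_width: 31.1
grip_force: 34.7
```

>>> drive_tool:
  deltas: [-0.0039,0.0349,0,0,0,0.0934,0.025,-0.0039,0.0349,0,0,0,0.0934,0.025,-0.0039,0.0349,0,0,0,0.0934,0.025,-0.0039,0.0349,0,0,0,0.0934,0.025,-0.0039,0.0349,0,0,0,0.0934,0.025]

```text
time_s: 12.15
eef_pos: [533.0, -103.2, 155.7]
orientation: [-0.001, 0.435, 0.9, -0.0]
ft_force: [1.5, 1.1, -0.4]
gripper_width: 30.7
grip_force: 34.7
```

>>> drive_tool:
  deltas: [-0.0039,0.0349,0,0,0,0.0934,0.025,-0.0039,0.0349,0,0,0,0.0934,0.025,-0.0039,0.0349,0,0,0,0.0934,0.025,-0.0039,0.0349,0,0,0,0.0934,0.025,-0.0039,0.0349,0,0,0,0.0934,0.025]

```text
time_s: 12.65
eef_pos: [513.6, 71.2, 155.8]
orientation: [-0.0, 0.215, 0.977, -0.0]
ft_force: [0.1, 0.3, -1.5]
gripper_width: 30.8
grip_force: 34.8
```

>>> drive_tool:
  deltas: [-0.0039,0.0349,0,0,0,0.0934,0.025,-0.0039,0.0349,0,0,0,0.0934,0.025,-0.0039,0.0349,0,0,0,0.0934,0.025,-0.0039,0.0349,0,0,0,0.0934,0.025,-0.0039,0.0349,0,0,0,0.0934,0.025]

```text
time_s: 13.15
eef_pos: [494.1, 245.6, 155.8]
orientation: [-0.0, -0.017, 1.0, -0.0]
ft_force: [0.1, -0.0, -0.8]
gripper_width: 31.2
grip_force: 34.8
```

>>> drive_tool:
  deltas: [0,0,0,0,0,0,0.025,0,0,-0.03,0,0,0,0.025,0,0,-0.03,0,0,0,0.025,0,0,-0.02,0,0,0,0.025,0,0,0,0,0,0,0.025]

```text
time_s: 13.65
eef_pos: [491.9, 242.2, 72.6]
orientation: [-0.004, -0.015, 1.0, -0.002]
ft_force: [-0.3, -0.9, 0.1]
gripper_width: 30.7
grip_force: 34.9
```

>>> drive_tool:
  deltas: [0,0,-0.016,0,0,0,0.025,0,0,-0.012,0,0,0,0.025,0,0,-0.004,0,0,0,0.025,0,0,-0.001,0,0,0,0.025,0,0,-0.001,0,0,0,0.025]

```text
time_s: 14.15
eef_pos: [495.4, 244.5, 42.9]
orientation: [0.0, -0.015, 1.0, 0.0]
ft_force: [-0.4, -0.6, -0.9]
gripper_width: 30.7
grip_force: 34.9
```

>>> drive_tool:
  deltas: [0,0,-0.006,0,0,0,0.025,0,0,-0.003,0,0,0,0.025,0,0,-0.001,0,0,0,0.025,0,0,-0.001,0,0,0,0.025,0,0,-0.001,0,0,0,0.025]

```text
time_s: 14.65
eef_pos: [494.9, 244.3, 31.7]
orientation: [0.0, -0.015, 1.0, -0.0]
ft_force: [-3.4, -3.1, 14.5]
gripper_width: 31.1
grip_force: 36.4
```

>>> drive_tool:
  deltas: [0,0,0.0005,0,0,0,0.033,0,0,0,0,0,0,0.04,0,0,0,0,0,0,0.06,0,0,0,0,0,0,0.06,0,0,0.0095,0,0,0,0.06]

```text
time_s: 15.15
eef_pos: [493.7, 243.9, 39.2]
orientation: [-0.001, -0.015, 1.0, -0.001]
ft_force: [0.1, -1.6, -0.3]
gripper_width: 60.0
grip_force: 0.0
```

>>> drive_tool:
  deltas: [0,0,0.02,0,0,0,0.06,0,0,0.025,0,0,0,0.06,0,0,0.03,0,0,0,0.06,0,0,0.035,0,0,0,0.06,0,0,0,0,0,0,0.06]

```text
time_s: 15.65
eef_pos: [498.2, 246.1, 156.5]
orientation: [0.005, -0.015, 1.0, 0.002]
ft_force: [0.8, -0.4, 0.8]
gripper_width: 60.1
grip_force: 0.0
```

>>> drive_tool:
  deltas: [0.0031,-0.0313,0,0,0,-0.0934,0.07,0.0031,-0.0313,0,0,0,-0.0934,0.07,0.0031,-0.0313,0,0,0,-0.0934,0.07,0.0031,-0.0313,0,0,0,-0.0934,0.07,0.0031,-0.0313,0,0,0,-0.0934,0.07]

```text
time_s: 16.15
eef_pos: [510.2, 86.7, 150.3]
orientation: [-0.0, 0.218, 0.976, -0.0]
ft_force: [0.0, 0.5, 0.5]
gripper_width: 70.1
grip_force: 0.0
```

>>> drive_tool:
  deltas: [0.0031,-0.0313,0,0,0,-0.0934,0.07,0.0031,-0.0313,0,0,0,-0.0934,0.07,0.0031,-0.0313,0,0,0,-0.0934,0.07,0.0031,-0.0313,0,0,0,-0.0934,0.07,0.0031,-0.0313,0,0,0,-0.0934,0.07]

```text
time_s: 16.65
eef_pos: [525.7, -69.9, 150.3]
orientation: [-0.0, 0.438, 0.899, -0.0]
ft_force: [-0.6, -0.2, 0.4]
gripper_width: 70.3
grip_force: 0.0
```

>>> drive_tool:
  deltas: [0.0031,-0.0313,0,0,0,-0.0934,0.07,0.0031,-0.0313,0,0,0,-0.0934,0.07,0.0031,-0.0313,0,0,0,-0.0934,0.07,0.0031,-0.0313,0,0,0,-0.0934,0.07,0.0031,-0.0313,0,0,0,-0.0934,0.07]

```text
time_s: 17.15
eef_pos: [541.2, -226.3, 150.2]
orientation: [-0.0, 0.634, 0.773, -0.0]
ft_force: [0.1, -0.1, -1.1]
gripper_width: 70.1
grip_force: 0.0
```

```bash
python3 - <<'E'
from h import *
print(robot.get_state()['eef_pos'])
s=snap('scene')
a=cv2.resize(s['img'][120:260,140:310],(480,395),interpolation=cv2.INTER_CUBIC)
b=cv2.resize(s['img'][125:235,390:480],(320,395),interpolation=cv2.INTER_CUBIC)
cv2.imwrite('pics/p3.png',np.hstack([a,b])[:,:,::-1])
E
```

```text
[ 541.17671869 -226.30197018  150.1544827 ]
```

View pics/p3.png

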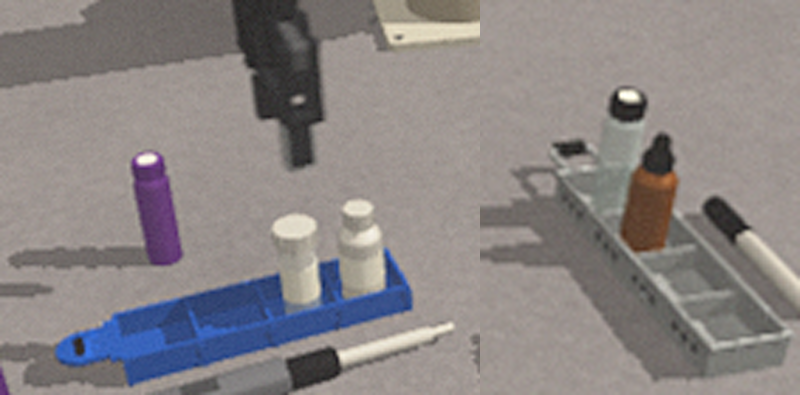

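The dropper stands in compartment two (scene crop (650,205)), and the gripper is over the universal (297,260). I'll check numerically that the dropper is upright and in the right place.

```bash
python3 - <<'E'
from h import *
s=snap('scene')
hsv=cv2.cvtColor(s['img'],cv2.COLOR_RGB2HSV)
m=cv2.inRange(hsv,(4,120,40),(18,255,255)); m[:,:400]=0;m[:,480:]=0;m[:140]=0;m[230:]=0
ys,xs=np.where(m); print(xs.min(),xs.max(),ys.min(),ys.max())
for y in range(ys.min(),ys.max()+1,3): r=xs[ys==y]; print(y,r.min(),r.max())
for x,y in((495,244),(500,244),(490,244)):
    print((x,y),[proj(s,(x,y,z)).round(1).tolist() for z in(3,40,63,90)])
E
```

```text
430 445 172 194
172 434 436
175 433 445
178 432 444
181 433 443
184 431 443
187 430 442
190 430 441
193 432 441
(495, 244) [[435.0, 194.4], [437.6, 181.9], [439.3, 173.9], [441.3, 164.2]]
(500, 244) [[435.9, 195.5], [438.6, 183.0], [440.3, 174.9], [442.3, 165.2]]
(490, 244) [[434.1, 193.3], [436.7, 180.9], [438.3, 172.9], [440.3, 163.2]]
```

The dropper's axis matches an upright bottle at (495,244). Next, the universal.

>>> drive_tool:
  deltas: [0,0,-0.035,0,0,0,0.07,0,0,-0.035,0,0,0,0.07,0,0,-0.028,0,0,0,0.07,0,0,-0.013,0,0,0,0.07,0,0,-0.006,0,0,0,0.07]

```text
time_s: 17.75
eef_pos: [540.4, -224.2, 31.9]
orientation: [-0.001, 0.633, 0.774, -0.0]
ft_force: [-0.4, -0.1, 0.7]
gripper_width: 70.1
grip_force: 0.0
```

>>> drive_tool:
  deltas: [0,0,0,0,0,0,0.07,0,0,0,0,0,0,0.02,0,0,0,0,0,0,0.02,0,0,0,0,0,0,0.02,0,0,0,0,0,0,0.02]

```text
time_s: 18.25
eef_pos: [541.9, -225.4, 34.2]
orientation: [0.001, 0.633, 0.774, 0.0]
ft_force: [0.0, -0.3, -0.2]
gripper_width: 26.2
grip_force: 58.3
```

>>> drive_tool:
  deltas: [0,0,0,0,0,0,0.02,0,0,0,0,0,0,0.02,0,0,0.002,0,0,0,0.02,0,0,0.004,0,0,0,0.02,0,0,0.01,0,0,0,0.02]

```text
time_s: 18.75
eef_pos: [540.3, -224.6, 48.5]
orientation: [-0.001, 0.633, 0.774, -0.0]
ft_force: [-0.3, 0.1, 0.4]
gripper_width: 26.3
grip_force: 58.5
```

>>> drive_tool:
  deltas: [0,0,0.02,0,0,0,0.02,0,0,0.03,0,0,0,0.02,0,0,0.03,0,0,0,0.02,0,0,0.03,0,0,0,0.02,0,0,0,0,0,0,0.02]

```text
time_s: 19.25
eef_pos: [544.4, -226.4, 165.3]
orientation: [0.005, 0.633, 0.774, 0.001]
ft_force: [0.1, 0.1, -0.2]
gripper_width: 26.5
grip_force: 58.5
```

>>> drive_tool:
  deltas: [0.0005,0.0314,0,0,0,0.0934,0.02,0.0005,0.0314,0,0,0,0.0934,0.02,0.0005,0.0314,0,0,0,0.0934,0.02,0.0005,0.0314,0,0,0,0.0934,0.02,0.0005,0.0314,0,0,0,0.0934,0.02]

```text
time_s: 19.75
eef_pos: [543.3, -66.9, 159.0]
orientation: [-0.0, 0.435, 0.9, -0.0]
ft_force: [0.2, -0.2, -0.0]
gripper_width: 26.4
grip_force: 58.4
```

>>> drive_tool:
  deltas: [0.0005,0.0314,0,0,0,0.0934,0.02,0.0005,0.0314,0,0,0,0.0934,0.02,0.0005,0.0314,0,0,0,0.0934,0.02,0.0005,0.0314,0,0,0,0.0934,0.02,0.0005,0.0314,0,0,0,0.0934,0.02]

```text
time_s: 20.25
eef_pos: [545.8, 90.1, 159.0]
orientation: [-0.0, 0.215, 0.977, -0.0]
ft_force: [1.0, 0.3, -0.9]
gripper_width: 26.7
grip_force: 58.4
```

>>> drive_tool:
  deltas: [0.0005,0.0314,0,0,0,0.0934,0.02,0.0005,0.0314,0,0,0,0.0934,0.02,0.0005,0.0314,0,0,0,0.0934,0.02,0.0005,0.0314,0,0,0,0.0934,0.02,0.0005,0.0314,0,0,0,0.0934,0.02]

```text
time_s: 20.75
eef_pos: [548.4, 247.0, 158.9]
orientation: [-0.0, -0.017, 1.0, -0.0]
ft_force: [0.1, -0.0, -0.8]
gripper_width: 26.8
grip_force: 58.4
```

>>> drive_tool:
  deltas: [0,0,0,0,0,0,0.02,0,0,-0.03,0,0,0,0.02,0,0,-0.03,0,0,0,0.02,0,0,-0.02,0,0,0,0.02,0,0,0,0,0,0,0.02]

```text
time_s: 21.25
eef_pos: [545.8, 243.9, 75.4]
orientation: [-0.004, -0.015, 1.0, -0.002]
ft_force: [-0.5, 0.0, -0.2]
gripper_width: 26.5
grip_force: 58.4
```

```bash
python3 - <<'E'
from h import *
st=robot.get_state(); print(st['eef_pos'],st['gripper_width'])
s=snap('scene')
b=cv2.resize(s['img'][105:240,385:485],(500,600)[:2],interpolation=cv2.INTER_CUBIC)
cv2.imwrite('pics/p4.png',b[:,:,::-1])
E
```

```text
[545.84711701 243.87989013  75.41296355] 26.45096082507695
```

View pics/p4.png

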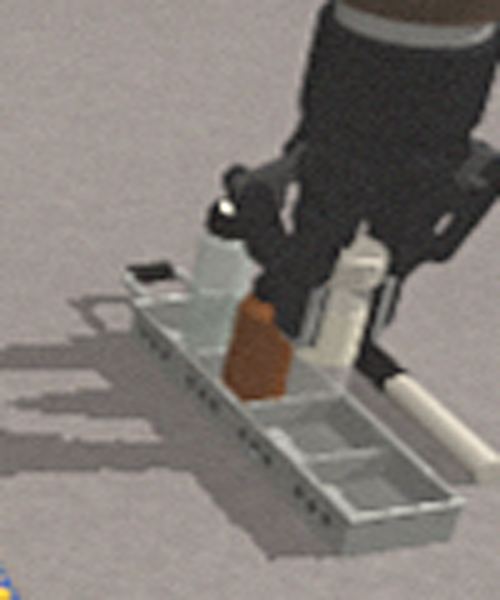

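The universal hangs upright in the pads (340,310). The dropper and vial are untouched and the marker is clear. I'll lower it.

>>> drive_tool:
  deltas: [0,0,-0.018,0,0,0,0.02,0,0,-0.015,0,0,0,0.02,0,0,-0.006,0,0,0,0.02,0,0,-0.003,0,0,0,0.02,0,0,0,0,0,0,0.02]

```text
time_s: 21.8
eef_pos: [549.4, 245.9, 38.1]
orientation: [0.0, -0.015, 1.0, 0.0]
ft_force: [0.5, -0.1, -0.5]
gripper_width: 26.4
grip_force: 58.4
```

>>> drive_tool:
  deltas: [0,0,-0.0015,0,0,0,0.02,0,0,-0.001,0,0,0,0.02,0,0,-0.001,0,0,0,0.02,0,0,0,0,0,0,0.02]

```text
time_s: 22.2
eef_pos: [549.0, 246.0, 34.0]
orientation: [0.0, -0.015, 1.0, 0.0]
ft_force: [0.7, 0.3, -1.0]
gripper_width: 26.2
grip_force: 58.5
```

>>> drive_tool:
  deltas: [0,0,-0.0005,0,0,0,0.02,0,0,-0.0005,0,0,0,0.02,0,0,0,0,0,0,0.02]

```text
time_s: 22.5
eef_pos: [549.2, 246.0, 33.9]
orientation: [0.0, -0.015, 1.0, 0.0]
ft_force: [-1.5, -1.1, 5.9]
gripper_width: 26.6
grip_force: 57.3
```

>>> drive_tool:
  deltas: [0,0,0.0005,0,0,0,0.032,0,0,0,0,0,0,0.04,0,0,0,0,0,0,0.06,0,0,0,0,0,0,0.06,0,0,0.01,0,0,0,0.06]

```text
time_s: 23.0
eef_pos: [547.6, 245.3, 42.0]
orientation: [-0.002, -0.015, 1.0, -0.001]
ft_force: [-0.6, 0.2, -0.2]
gripper_width: 59.9
grip_force: 0.0
```

>>> drive_tool:
  deltas: [0,0,0.02,0,0,0,0.06,0,0,0.025,0,0,0,0.06,0,0,0.03,0,0,0,0.06,0,0,0.032,0,0,0,0.06,0,0,0,0,0,0,0.06]

```text
time_s: 23.5
eef_pos: [552.1, 247.3, 156.7]
orientation: [0.005, -0.015, 1.0, 0.002]
ft_force: [0.5, 0.7, -0.1]
gripper_width: 59.8
grip_force: 0.0
```

>>> drive_tool:
  deltas: [-0.0013,-0.0283,0,0,0,-0.0934,0.07,-0.0013,-0.0283,0,0,0,-0.0934,0.07,-0.0013,-0.0283,0,0,0,-0.0934,0.07,-0.0013,-0.0283,0,0,0,-0.0934,0.07,-0.0013,-0.0283,0,0,0,-0.0934,0.07]

```text
time_s: 24.0
eef_pos: [542.0, 103.3, 150.3]
orientation: [-0.0, 0.218, 0.976, -0.0]
ft_force: [0.6, -0.0, -0.6]
gripper_width: 70.1
grip_force: 0.0
```

>>> drive_tool:
  deltas: [-0.0013,-0.0283,0,0,0,-0.0934,0.07,-0.0013,-0.0283,0,0,0,-0.0934,0.07,-0.0013,-0.0283,0,0,0,-0.0934,0.07,-0.0013,-0.0283,0,0,0,-0.0934,0.07,-0.0013,-0.0283,0,0,0,-0.0934,0.07]

```text
time_s: 24.5
eef_pos: [535.5, -38.2, 150.4]
orientation: [-0.0, 0.438, 0.899, -0.0]
ft_force: [-0.4, 0.6, 0.2]
gripper_width: 70.3
grip_force: 0.0
```

>>> drive_tool:
  deltas: [-0.0013,-0.0283,0,0,0,-0.0934,0.07,-0.0013,-0.0283,0,0,0,-0.0934,0.07,-0.0013,-0.0283,0,0,0,-0.0934,0.07,-0.0013,-0.0283,0,0,0,-0.0934,0.07,-0.0013,-0.0283,0,0,0,-0.0934,0.07]

```text
time_s: 25.0
eef_pos: [529.1, -179.7, 150.4]
orientation: [-0.0, 0.634, 0.773, 0.0]
ft_force: [0.4, -0.4, -0.6]
gripper_width: 69.9
grip_force: 0.0
```

```bash
python3 - <<'E'
from h import *
print(robot.get_state()['eef_pos'])
s=snap('scene')
a=cv2.resize(s['img'][120:260,140:310],(480,395),interpolation=cv2.INTER_CUBIC)
b=cv2.resize(s['img'][125:235,390:480],(320,395),interpolation=cv2.INTER_CUBIC)
cv2.imwrite('pics/p5.png',np.hstack([a,b])[:,:,::-1])
E
```

```text
[ 529.05611275 -179.68258265  150.35117621]
```

View pics/p5.png

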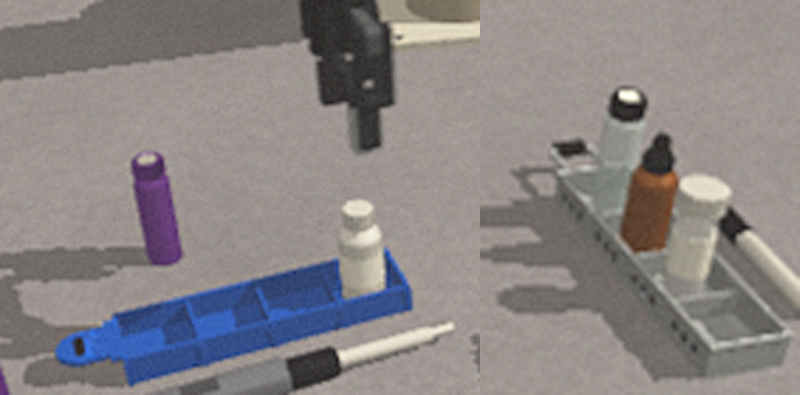

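The universal stands upright in compartment three (695,230). The gripper is over the flask (362,250), the last one.

>>> drive_tool:
  deltas: [0,0,-0.035,0,0,0,0.07,0,0,-0.035,0,0,0,0.07,0,0,-0.028,0,0,0,0.07,0,0,-0.015,0,0,0,0.07,0,0,-0.006,0,0,0,0.07]

```text
time_s: 25.55
eef_pos: [527.6, -177.9, 29.1]
orientation: [-0.002, 0.633, 0.774, -0.001]
ft_force: [-0.3, -0.3, 0.1]
gripper_width: 69.9
grip_force: 0.0
```

>>> drive_tool:
  deltas: [0,0,0,0,0,0,0.07,0,0,0,0,0,0,0.027,0,0,0,0,0,0,0.027,0,0,0,0,0,0,0.027,0,0,0,0,0,0,0.027]

```text
time_s: 26.05
eef_pos: [530.4, -178.9, 32.7]
orientation: [0.001, 0.633, 0.774, 0.0]
ft_force: [0.3, 0.2, 4.7]
gripper_width: 33.2
grip_force: 34.8
```

>>> drive_tool:
  deltas: [0,0,0,0,0,0,0.027,0,0,0,0,0,0,0.027,0,0,0.002,0,0,0,0.027,0,0,0.004,0,0,0,0.027,0,0,0.01,0,0,0,0.027]

```text
time_s: 26.55
eef_pos: [528.3, -178.2, 46.6]
orientation: [-0.001, 0.633, 0.774, -0.001]
ft_force: [-0.2, -0.5, -1.0]
gripper_width: 32.8
grip_force: 34.8
```

>>> drive_tool:
  deltas: [0,0,0.02,0,0,0,0.027,0,0,0.03,0,0,0,0.027,0,0,0.03,0,0,0,0.027,0,0,0.03,0,0,0,0.027,0,0,0,0,0,0,0.027]

```text
time_s: 27.05
eef_pos: [532.4, -179.6, 162.9]
orientation: [0.005, 0.633, 0.774, 0.002]
ft_force: [0.2, -0.6, 1.1]
gripper_width: 33.0
grip_force: 34.9
```

>>> drive_tool:
  deltas: [0.0048,0.0284,0,0,0,0.0934,0.027,0.0048,0.0284,0,0,0,0.0934,0.027,0.0048,0.0284,0,0,0,0.0934,0.027,0.0048,0.0284,0,0,0,0.0934,0.027,0.0048,0.0284,0,0,0,0.0934,0.027]

```text
time_s: 27.55
eef_pos: [553.0, -35.5, 156.9]
orientation: [-0.0, 0.435, 0.9, -0.0]
ft_force: [1.0, -0.4, -1.6]
gripper_width: 33.0
grip_force: 34.8
```

>>> drive_tool:
  deltas: [0.0048,0.0284,0,0,0,0.0934,0.027,0.0048,0.0284,0,0,0,0.0934,0.027,0.0048,0.0284,0,0,0,0.0934,0.027,0.0048,0.0284,0,0,0,0.0934,0.027,0.0048,0.0284,0,0,0,0.0934,0.027]

```text
time_s: 28.05
eef_pos: [577.0, 106.5, 156.8]
orientation: [-0.001, 0.215, 0.977, -0.0]
ft_force: [0.3, -0.6, -0.8]
gripper_width: 32.9
grip_force: 34.8
```

>>> drive_tool:
  deltas: [0.0048,0.0284,0,0,0,0.0934,0.027,0.0048,0.0284,0,0,0,0.0934,0.027,0.0048,0.0284,0,0,0,0.0934,0.027,0.0048,0.0284,0,0,0,0.0934,0.027,0.0048,0.0284,0,0,0,0.0934,0.027]

```text
time_s: 28.55
eef_pos: [601.0, 248.4, 156.6]
orientation: [-0.001, -0.017, 1.0, -0.0]
ft_force: [0.5, -0.9, 0.0]
gripper_width: 33.1
grip_force: 34.8
```

>>> drive_tool:
  deltas: [0,0,0,0,0,0,0.027,0,0,-0.03,0,0,0,0.027,0,0,-0.03,0,0,0,0.027,0,0,-0.02,0,0,0,0.027,0,0,0,0,0,0,0.027]

```text
time_s: 29.05
eef_pos: [598.1, 245.4, 72.9]
orientation: [-0.004, -0.015, 1.0, -0.002]
ft_force: [-0.8, -0.2, -1.7]
gripper_width: 32.9
grip_force: 34.9
```

>>> drive_tool:
  deltas: [0,0,-0.018,0,0,0,0.027,0,0,-0.015,0,0,0,0.027,0,0,-0.006,0,0,0,0.027,0,0,-0.003,0,0,0,0.027,0,0,0,0,0,0,0.027]

```text
time_s: 29.55
eef_pos: [601.7, 247.3, 35.9]
orientation: [0.0, -0.015, 1.0, 0.0]
ft_force: [-0.2, 0.6, -1.3]
gripper_width: 33.0
grip_force: 34.9
```

>>> drive_tool:
  deltas: [0,0,-0.0015,0,0,0,0.027,0,0,-0.001,0,0,0,0.027,0,0,-0.001,0,0,0,0.027,0,0,0,0,0,0,0.027]

```text
time_s: 29.95
eef_pos: [601.9, 247.6, 32.8]
orientation: [0.001, -0.015, 1.0, 0.0]
ft_force: [-0.5, -0.1, 4.0]
gripper_width: 33.0
grip_force: 35.2
```

Contact with the floor (4 N). I'll release it and back off.

>>> drive_tool:
  deltas: [0,0,0,0,0,0,0.038,0,0,0,0,0,0,0.045,0,0,0,0,0,0,0.065,0,0,0,0,0,0,0.065,0,0,0.01,0,0,0,0.065]

```text
time_s: 30.45
eef_pos: [600.0, 246.8, 40.3]
orientation: [-0.002, -0.015, 1.0, -0.001]
ft_force: [-0.4, -0.3, -0.5]
gripper_width: 64.9
grip_force: 0.0
```

>>> drive_tool:
  deltas: [0,0,0.02,0,0,0,0.065,0,0,0.025,0,0,0,0.065,0,0,0.03,0,0,0,0.065,0,0,0.035,0,0,0,0.065,0,0,0.02,0,0,0,0.065]

```text
time_s: 30.95
eef_pos: [602.6, 247.9, 176.1]
orientation: [0.002, -0.015, 1.0, 0.001]
ft_force: [0.4, -0.1, -0.7]
gripper_width: 65.1
grip_force: 0.0
```

>>> drive_tool:
  deltas: [-0.015,-0.04,0.01,0,0,0,0.065,-0.015,-0.04,0.01,0,0,0,0.065,-0.015,-0.04,0.01,0,0,0,0.065,-0.015,-0.04,0,0,0,0,0.065,-0.015,-0.04,0,0,0,0,0.065]

```text
time_s: 31.45
eef_pos: [526.0, 46.0, 203.3]
orientation: [0.001, -0.015, 1.0, 0.0]
ft_force: [1.0, 0.2, -0.0]
gripper_width: 65.2
grip_force: 0.0
```

>>> drive_tool:
  deltas: [-0.03,-0.01,0,0,0,0,0.065,-0.03,-0.01,0,0,0,0,0.065,-0.03,0,0,0,0,0,0.065,-0.01,0,0,0,0,0,0.065,0,0,0,0,0,0,0.065]

```text
time_s: 31.95
eef_pos: [425.9, 27.4, 202.8]
orientation: [0.001, -0.015, 1.0, 0.0]
ft_force: [1.0, 0.1, 0.2]
gripper_width: 65.0
grip_force: 0.0
```

```bash
python3 - <<'E'
from h import *
s=snap('scene'); t=snap('top','top_end.png')
o=np.load('top0.npz')['img'].astype(int)
b=cv2.resize(s['img'][125:235,390:500],(400,400),interpolation=cv2.INTER_CUBIC)
c=cv2.resize(t['img'][120:290,130:300],(400,400),interpolation=cv2.INTER_CUBIC)
cv2.imwrite('pics/end.png',np.hstack([b,c])[:,:,::-1])
d=np.abs(o-t['img']).max(2)
s0=np.load('scene0.npz')['img'].astype(int); ds=np.abs(s0-s['img']).max(2)
for n,D,(u0,u1,v0,v1) in(('marker',d,(145,162,188,250)),('pipette',d,(340,440,155,188)),('tipbox',d,(268,308,126,184)),('timer',d,(278,308,222,256)),('pipette_s',ds,(178,300,236,278)),('timer_s',ds,(320,352,186,212)),('tip_s',ds,(338,396,212,272)),('marker_s',ds,(452,486,178,215))):
    print(n,(D[v0:v1,u0:u1]>40).mean().round(3))
E
```

```text
marker 0.737
pipette 0.002
tipbox 0.0
timer 0.353
pipette_s 0.035
timer_s 0.0
tip_s 0.0
marker_s 0.253
```

View pics/end.png

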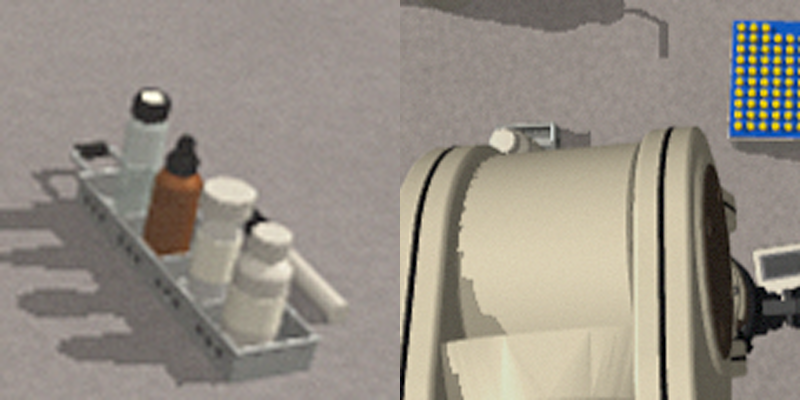

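All four stand upright in order: vial (148,150), dropper (178,205), universal (222,235), flask (258,290). The marker's end is still at scene (485,210), as at the start. The timer, tip box and pipette are unchanged (the large top-view differences are the arm in the way). I'll hand in.

```bash
python3 -c "
from workcell import ticket
print(ticket.hand_in())"
```

```text
the job is handed in; nothing more can be done
None
```

I moved all four containers into the steel rack in the order asked (vial, dropper, universal, flask from the handle end), each standing upright on the floor of its compartment; the pipette, marker, timer and tip box look unmoved, and the job was handed in at about 32 s.

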